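# Seat a turned disc in a height gauge and set its plunger on it

### The job

Two small green height gauges stand on the bench. At the one that is still open (plunger up, its steel disc lying short of the V jaws) push the disc along the plate with the fingertips until it sits fully home against both V jaws, then lightly press the plunger's button down until the plunger rests on the disc, and withdraw. Do not pick anything up, and leave the other gauge, which is already set, and the parts lying around alone.

Things in the scene. Friction and masses are not known exactly. Their poses are not given: they have to be found in the camera images.
- open_gauge: Height gauge to work on, fixed. Steel base plate 116 x 64 x 10 mm; origin under its centre on the bench, z up, x from the open front edge (-58 mm, robot side) to the green column at the back (+58). At the column's arm end a round boss, 20 mm wide, 29 to 43 mm over the bench, axis at x 14, y 0 mm, guides the plunger over the disc's seat. Yaw -0.2 to 0.35 rad.
- open_seat (a point): On the plate's top (10 mm over the bench) under the plunger: where the centre of the disc's underside comes when the disc touches both V jaws. The dark jaws are 10 mm high, their faces at 90 degrees, the V opens to the gauge's -x; in the gauge's frame its apex is at x 39.5, y 0 mm, its outer ends at x 17, y +-22 mm.
- open_disc_mid (a point): Centre (half-way up) of the loose turned steel disc of the open gauge: 36 mm diameter, 14 mm thick, 90 g, lying flat on the gauge's plate, its top 24 mm over the bench. At the start it lies 22 to 32 mm short of the seat towards the plate's front edge and up to 5 mm to either side.
- open_button (a point): Centre of the flat top of the open gauge's plunger button: round dark knurled knob 18 mm diameter, 6 mm thick, on an 8 mm spindle. Its top is 62 to 64 mm over the bench when up and 54 mm when the plunger rests on the disc.
- open_plunger (a joint): Height of the open gauge's plunger, m: 0 is fully up, grows as it is pressed down; about 0.010 when its foot rests on the seated 14 mm disc; 0.0135 is the end stop, reached only if no disc is under it. It slides with about 2 N of friction, has no spring and stays where it is left. It starts at 0 to 0.0015.
- set_gauge: The second gauge, the same make and size, already set: leave alone. Origin and axes as open_gauge. Its disc is in the V and its button stands about 52 mm over the bench.
- set_disc_mid (a point): Centre of the loose disc (35 mm diameter, 12 mm thick) in the second gauge: leave alone.
- set_plunger (a joint): Plunger of the second gauge, same meaning; it stands at about 0.012, down on its disc: leave alone.
- next_disc: Loose steel disc 34 mm diameter, 13 mm thick, lying on the bench to the left of the open gauge; origin at the centre of its underside. Leave alone.
- spare_disc: Loose steel disc 32 mm diameter, 14 mm thick, with radial slots, on the bench between the gauges; origin at the centre of its underside. Leave alone.
- brass_ring_b: Loose brass ring 41 mm diameter, 10 mm high, on the bench to the right of the open gauge; origin at the centre of its underside. Leave alone.
There are look-alikes about, which are no part of the job. What is shaped like the part that bears open_disc_mid but red is not meant.

How it is judged:
By the outcome, as a careful person would: the job done as asked, in the order asked, and still so for the second after the job is handed in, with the robot touching nothing.
It also fails if it takes over 42 s, if anything falls off the work surface, if the arm or the gripper's body presses on something with over 40 N, if the wrist force passes 120 N, or if a joint passes its speed limit or range.

### The arm

A 6-joint arm with a two-finger parallel gripper is mounted at the origin on a cart in front of the work surface, level with it; the furniture and walls round the work are solid. World frame = base frame: x ahead of the robot, y to its left, z up, the work surface at z = 0. Lengths are in m, angles in rad, forces in N, time in s.
With the tool pointing down it reaches from about 0.275 to 0.75 m from the base axis. Payload 10.2 kg.
Tool frame: the origin (TCP) lies midway between the tips of the shut fingers; the grasp point (between the pads) lies 19 mm behind it (env.hold_point_z is the distance from the TCP to the grasp point, in m); z points along the fingers, y is the line along which they close (so a half turn about z gives the same grasp; the last joint's range is limited). The gripper opens to 85 mm and grips with 20 to 120 N. Pads are 22 mm wide; open, the fingers measure 114 mm over their backs; the gripper's body (76 mm by 85 mm) begins 54 mm behind the grasp point. The pads swing forward as they close: fully open they stand 13 mm farther back than shut.
Start: joints at [-0.223, 0.313, 1.498, -0, 1.331, -0.223], TCP at [0.525, -0, 0.231] pointing down, gripper open.
Joint ranges: [-2.94, 2.94], [-0.97, 2.17], [0.19, 2.56], [-1.23, 4.37], [0.02, 3.11], [-2.88, 2.88]. Speed limits (rad/s): [2.39, 2.39, 3.01, 3.14, 3.14, 3.14].

### API

Orientations are given as a unit quaternion [x, y, z, w].
In Python, from bench import env, kinematics, monitor, eyes, job gives the robot as it stands. The module is installed in compiled form; this text tells all that it offers. Calls block until the motion is done:
- env.reach(position, orientation): joint-space move of the TCP to a pose.
- env.movel(position, velocity=0.15, frame=None, guard=None): straight line of the TCP; frame=None keeps the orientation; velocity is the mean speed in m/s. With guard (N) it stops when the force on the tool has changed by that much, and returns True; else False.
- env.set_joints(angles): joint-space move.
- env.release() and env.close_gripper(effort=None): open the fingers fully, or close them until they stop; effort is the grip in N (None keeps the last).
- env.hold(seconds).
- kinematics.ik(position, orientation): joint angles nearest the present ones, or None.
- monitor.sense(): the state.
- eyes.grab_frame(name): name is "scene" or "side" or "wrist"; returns a dict with "frame" (400x640x3 uint8, red, green, blue), "mtx" (3x3 intrinsics, pixels), "view" (4x4, takes a point from world to camera coordinates). Camera axes: x right, y down, z forward; pixel columns grow to the right and rows downward; lengths in m; the calibration is good to about 2 mm. A picture is of the moment at which its call begins. There is no depth.
A pose or a line that the arm cannot do raises env.MotionError and nothing moves.
- job.hand_in(): hands the job in; it is judged then, once.
The state is a dict: "clock": time; "joints": joint angles; "qvel": joint speeds; "joint_efforts": joint torques, N m; "position": TCP position; "ee_rot": TCP orientation; "contact_force": force on the tool from outside, world axes, zero at the start; "ft_torque": the same for the moment, N m; "finger_gap": opening from 0.0 (shut) to 1.0 (fully open); "gripper_force": force on a finger pad.
Only numpy, scipy, OpenCV 4.12 (cv2) and the standard library are available. Lean on these libraries where they do the work, as an engineer would, in place of code of your own. Each camera call takes 0.05 s, during which the arm holds its last target. There are 200 camera calls.

## Working session

There is one attempt and no reset: what is moved stays moved. The work goes in short steps, each a Python script; the robot and the scene stay as the last script left them, time stands still between calls to the robot, and variables do not carry over. Pictures are saved under pics/ and viewed, at most 10 in all, crops included, and the job is handed in when it is done.

```bash
mkdir -p pics
cat > h.py <<'E'
from bench import env, kinematics, monitor, eyes, job
import numpy as np, cv2
def grab(n,f=None):
    g=eyes.grab_frame(n)
    if f: cv2.imwrite('pics/'+f,g['frame'][:,:,::-1])
    np.savez('last_%s.npz'%n,**{k:np.array(g[k]) for k in('frame','mtx','view')})
    return g
def last(n): return dict(np.load('last_%s.npz'%n))
def ray(g,u,v):
    R=g['view'][:3,:3];t=g['view'][:3,3]
    return -R.T@t, R.T@np.linalg.inv(g['mtx'])@np.array([u,v,1.])
def onz(g,u,v,z):
    c,d=ray(g,u,v); return c+d*(z-c[2])/d[2]
def proj(g,p):
    q=g['mtx']@(g['view'][:3,:3]@np.array(p)+g['view'][:3,3]); return q[:2]/q[2]
E
python3 - <<'E'
from h import *
for n in('scene','side','wrist'): grab(n,n+'0.png')
print(monitor.sense()['clock'])
E
```

```text
0.15
```

View pics/scene0.png

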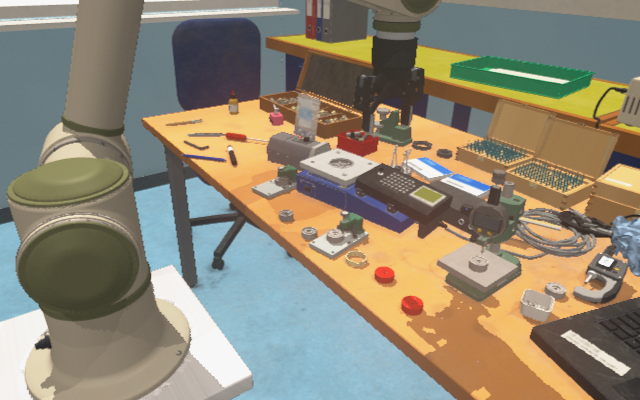

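View pics/side0.png

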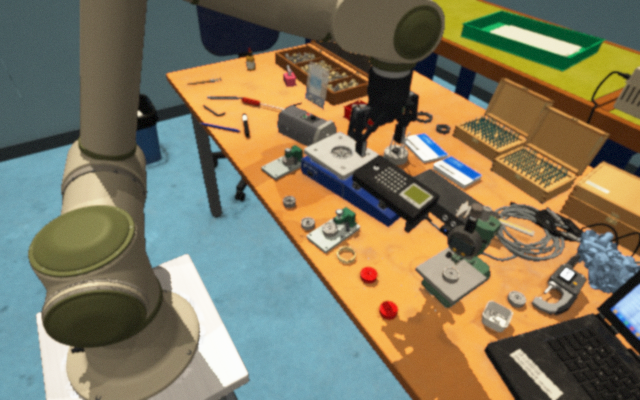

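View pics/wrist0.png

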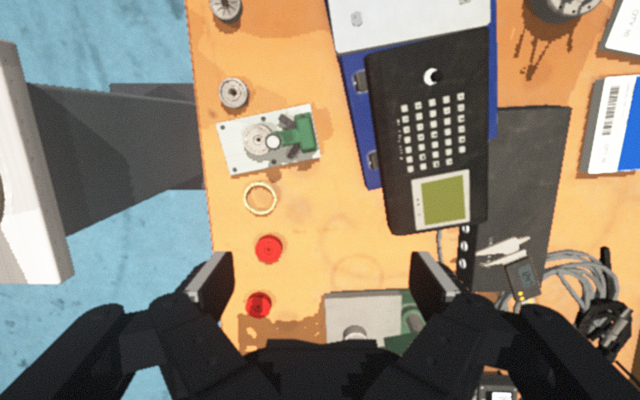

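Scene: the gauge at scene (340,238) / wrist (270,140) has the brass ring on its right (260,198) and a loose disc on its left (233,93), so it should be the open one. The other green gauge is at scene (280,182).

Things that could be mistaken for the open disc, in wrist pixels:
- disc on the gauge plate (262,139), which is the choice
- next_disc (233,93)
- spare disc (225,5)
- red discs (268,248) and (258,303)
- brass ring (260,198)
- disc on the large fixture (355,335)

Next I'll compute rough positions and take a close look.

Run:
```python
from h import *
g=last('wrist'); s=monitor.sense()
print('cam',ray(g,320,200)[0],'axis',ray(g,320,200)[1],s['position'],s['ee_rot'])
for n,u,v,z in[('disc',260,139,.024),('btn',273,142,.063),('next',233,93,.013),('ring',260,198,.01),('cFL',218,127,.01),('cFR',229,178,.01),('cBL',311,104,.01),('cBR',321,157,.01)]: print(n,onz(g,u,v,z).round(4))
for n in('scene','side'):
    g=last(n);print(n,ray(g,0,0)[0].round(3),proj(g,[.45,.13,.06]))
f=last('wrist')['frame'][60:220,200:360]
cv2.imwrite('pics/c0.png',cv2.resize(f[:,:,::-1],None,fx=3.7,fy=3.7,interpolation=cv2.INTER_CUBIC))
```

```text
cam [0.52450821 0.06917403 0.37301763] axis [-0.00724232 -0.2683865  -0.96333484] [5.24810486e-01 2.59467936e-05 2.30889199e-01] [ 7.07111215e-01  7.07102186e-01 -2.61225069e-04 -3.99834492e-04]
disc [0.4524 0.0453 0.024 ]
btn [0.4737 0.0449 0.063 ]
next [0.4221 0.0962 0.013 ]
ring [ 0.4453 -0.0294  0.01  ]
cFL [0.4002 0.0583 0.01  ]
cFR [ 0.408  -0.0035  0.01  ]
cBL [0.5114 0.0844 0.01  ]
cBR [0.5231 0.0227 0.01  ]
scene [-0.054 -0.585  0.516] [311.45336386 200.19789927]
side [ 0.061 -0.496  0.694] [310.47876285 195.10207684]
```

View pics/c0.png

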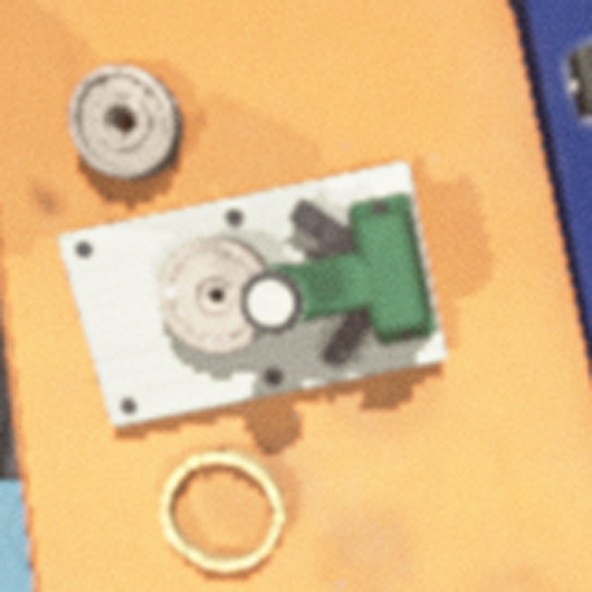

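The plate corners give about 115 x 63 mm and yaw of about 0.23. The button is up and the disc lies short of the V, so this is the open gauge. I'll shut the fingers, line the tool up with the gauge in front of the disc, and look from near.

```bash
cat >> h.py <<'E'
from scipy.spatial.transform import Rotation as Ro
def rectfit(C):  # FL FR BL BR
    C=np.array(C)[:,:2]; m=np.array([[-58,32],[-58,-32],[58,32],[58,-32]])/1e3
    c=C.mean(0); H=m.T@(C-c); a=np.arctan2(H[0,1]-H[1,0],H[0,0]+H[1,1])
    r=np.array([[np.cos(a),-np.sin(a)],[np.sin(a),np.cos(a)]])
    return c,a,((C-c)@r-m)*1e3
def quat(a):
    c,s=np.cos(a),np.sin(a)
    return Ro.from_matrix(np.array([[-c,-s,0],[-s,c,0],[0,0,-1]])).as_quat()
def G2W(c,a,p): 
    return np.array([c[0]+np.cos(a)*p[0]-np.sin(a)*p[1],c[1]+np.sin(a)*p[0]+np.cos(a)*p[1],p[2]])
def W2G(c,a,p):
    d=np.array(p[:2])-c; return np.array([np.cos(a)*d[0]+np.sin(a)*d[1],-np.sin(a)*d[0]+np.cos(a)*d[1]])*1e3
E
python3 - <<'E'
from h import *
g=last('wrist')
c,a,r=rectfit([onz(g,200+u/3.7,60+v/3.7,.01) for u,v in[(62,237),(115,425),(408,163),(445,358)]])
print(c,a,r.round(1))
print('disc',W2G(c,a,onz(g,200+214/3.7,60+294/3.7,.024)),'btn',W2G(c,a,onz(g,200+271/3.7,60+301/3.7,.063)))
p=G2W(c,a,[-.062,0,.11]); q=quat(a)
print(p,kinematics.ik(p,q))
env.close_gripper(20); env.reach(p,q); s=monitor.sense(); print(s['clock'],s['position'],s['joints'],s['finger_gap'])
grab('wrist','w1.png'); np.savez('g.npz',c=c,a=a)
E
```

```text
[0.46068908 0.04237633] 0.19740960402207797 [[ 1.4 -0.9]
 [ 1.   0.7]
 [-0.9 -0.7]
 [-1.5  1. ]]
disc [-10.11870316   4.4381705 ] btn [13.69822248  0.51099969]
[0.39989325 0.03021627 0.11      ] [-2.18810262e-01  1.97623800e-01  2.00538482e+00 -4.44089210e-16
  9.38584031e-01 -1.98701619e+00]
2.4667 [0.40026911 0.03011198 0.11023308] [-2.18872087e-01  1.97635188e-01  2.00458746e+00  1.71372837e-05
  9.38711218e-01 -1.98616250e+00] 0.0023213244357476797
```

View pics/w1.png

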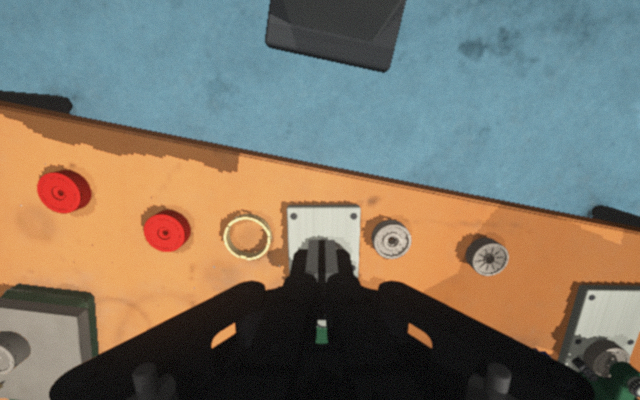

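The view now has the gripper hiding the disc. The plate's front corners at (288,207) and (360,205) lie square to the tool, so the yaw fits. The button measures (13.7, 0.5) against the nominal (14, 0). Next I'll come down in front of the disc and push with a guard.

Run:
```python
from h import *
G=np.load('g.npz');c,a=G['c'],float(G['a'])
g=last('wrist')
for u,v in((288,207),(360,205)): print('corner',W2G(c,a,onz(g,u,v,.01)).round(1))
def st(t):
    s=monitor.sense();print(t,round(s['clock'],2),W2G(c,a,s['position']).round(1),s['position'][2].round(4),np.round(s['contact_force'],1))
env.movel(G2W(c,a,[-.049,.0045,.06]),.12)
h=env.movel(G2W(c,a,[-.049,.0045,.016]),.05,guard=5); st(h)
h=h or env.movel(G2W(c,a,[-.024,.0015,.016]),.03,guard=8); st(h)
h=h or env.movel(G2W(c,a,[-.006,.000,.016]),.015,guard=8); st(h)
grab('side');grab('scene')
for n in('side','scene'):
    g=last(n);u,v=proj(g,[*c,.03]).astype(int);f=g['frame'][v-40:v+40,u-50:u+50,::-1]
    cv2.imwrite('pics/p_%s.png'%n,cv2.resize(f,None,fx=4,fy=4,interpolation=cv2.INTER_CUBIC));print(n,u,v)
A=[cv2.imread('pics/p_%s.png'%n) for n in('side','scene')];cv2.imwrite('pics/p.png',np.hstack(A))
```

```text
corner [-59.2 -29.8]
corner [-60.9  31.9]
False 4.13 [-48.8   4.4] 0.0162 [-0.8  0.7 -0.4]
False 5.12 [-24.    1.5] 0.016 [-0.1 -0.9 -0.4]
True 5.85 [-15.3   0.8] 0.0155 [-1.2 -1.4  1.2]
side 334 224
scene 340 228
```

View pics/p.png

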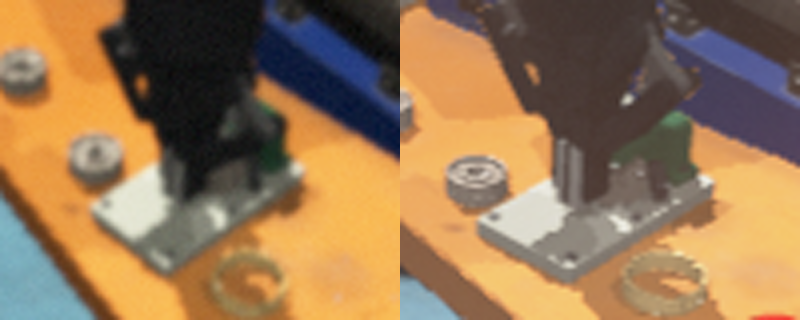

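The push stopped at x = -15.3, and full seating should put it near -15. I'll press a bit more firmly in case only one jaw is touching, then back off and look.

Run:
```python
from h import *
G=np.load('g.npz');c,a=G['c'],float(G['a'])
def st(t):
    s=monitor.sense();print(t,round(s['clock'],2),W2G(c,a,s['position']).round(1),s['position'][2].round(4),np.round(s['contact_force'],1))
for gd in(12,18):
    h=env.movel(G2W(c,a,[-.006,.000,.016]),.012,guard=gd); st(h)
env.movel(G2W(c,a,[-.045,0,.016]),.08)
env.movel(G2W(c,a,[-.055,0,.12]),.15)
# tool turned as at the start, camera to the left, so it looks across the gauge
env.reach(G2W(c,a,[-.015,-.04,.16]),Ro.from_matrix([[0,1,0],[1,0,0],[0,0,-1]]).as_quat()); st('look')
g=grab('wrist');
for p in([.014,0,.024],[.014,0,.063],[-.058,.032,.01]): print(proj(g,G2W(c,a,p)))
u,v=proj(g,[*c,.03]).astype(int);print(u,v)
u0,v0=max(0,u-110),max(0,v-80);print(u0,v0)
cv2.imwrite('pics/w2.png',cv2.resize(g['frame'][v0:v0+160,u0:u0+220,::-1],None,fx=3.6,fy=3.6,interpolation=cv2.INTER_CUBIC))
```

```text
True 6.33 [-15.2   1.1] 0.015 [-1.  -0.3  1.1]
True 6.78 [-15.1   1.2] 0.0145 [-2.  -1.   1.6]
look 9.67 [-15.2 -39.9] 0.1597 [-0.4  0.7 -0. ]
[344.85568084 144.83399146]
[348.46843239 149.16786183]
[263.83116176 125.13321382]
330 148
220 68
```

View pics/w2.png

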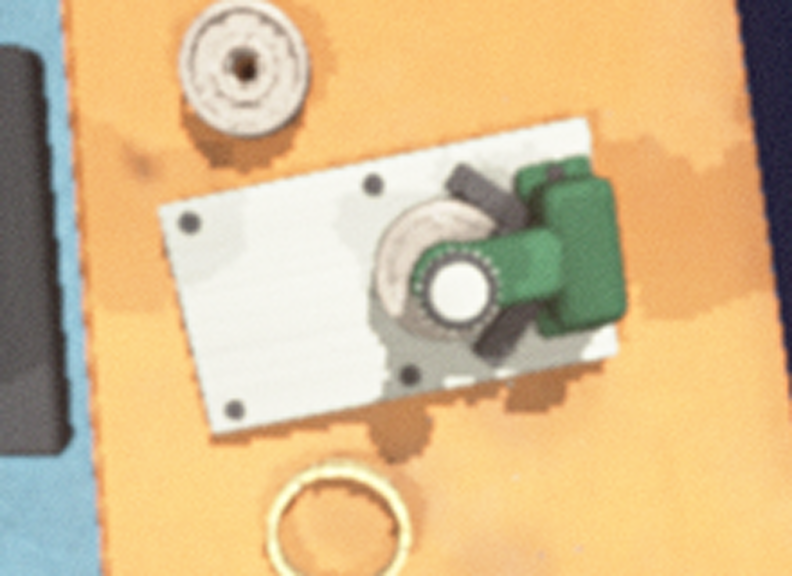

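The disc at about (445,269) in the crop sits in the V. The plate corners are at (160,206), (212,433), (588,119) and (618,354). I'll refit the frame and the disc circle to check the seating, with one more zoomed crop.

Run:
```python
from h import *
g=last('wrist'); P=lambda u,v,z:onz(g,220+u/3.6-.36,68+v/3.6-.36,z)
c,a,r=rectfit([P(160,206,.01),P(212,433,.01),P(588,119,.01),P(618,354,.01)]);print(c,a,r.round(1).tolist())
print('btn',W2G(c,a,P(460,291,.063)))
E=np.array([P(u,v,.024)[:2] for u,v in[(373,285),(380,250),(400,218),(430,200),(400,322),(425,336),(450,340)]])
from scipy.optimize import least_squares
o=least_squares(lambda p:np.hypot(*(E-p).T)-.018,E.mean(0));print('disc',W2G(c,a,o.x),(o.fun*1e3).round(1))
np.savez('g2.npz',c=c,a=a)
f=g['frame'][115:170,315:380,::-1].copy()
f=cv2.resize(f,None,fx=10,fy=10,interpolation=cv2.INTER_CUBIC)
for p,R,col in(([.01404,0,.024],.018,(255,0,0)),):
    t=np.linspace(0,2*np.pi,60)
    q=[(proj(g,G2W(c,a,[p[0]+R*np.cos(x),p[1]+R*np.sin(x),p[2]]))-[315,115]+.5)*10 for x in t]
    cv2.polylines(f,[np.int32(q)],True,col,1)
for y in(.022,-.022):
    q=[(proj(g,G2W(c,a,[x,yy,.02]))-[315,115]+.5)*10 for x,yy in((.0395,0),(.017,y))]
    cv2.polylines(f,[np.int32(q)],False,(0,0,255),1)
cv2.imwrite('pics/w3.png',f)
```

```text
[0.45980885 0.04281747] 0.19307293687330193 [[0.9, -0.7], [0.3, 0.4], [-0.5, -0.7], [-0.7, 0.9]]
btn [14.04584227  0.16084571]
disc [13.79842381  1.61853239] [ 1.  -0.4 -0.4 -0.  -0.4 -0.4  0. ]
```

View pics/w3.png

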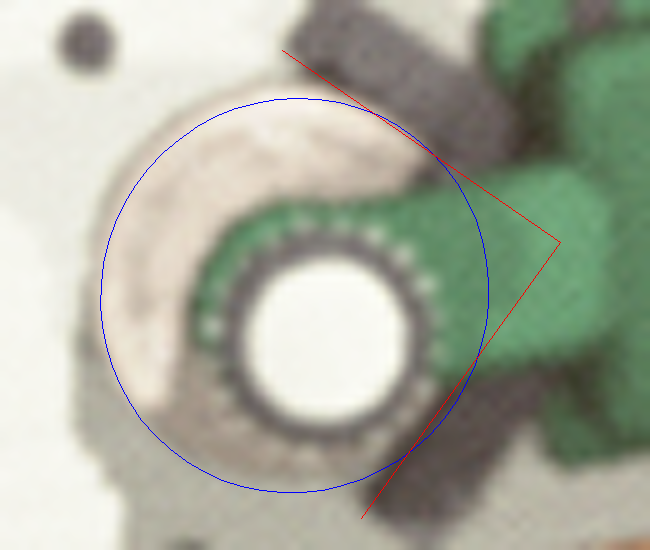

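The overlay shows the disc about 1.5 mm off towards +y. It lies on the upper jaw, with a small gap to the lower one, so it isn't fully home. I'll push again turned 25° clockwise, so it slides along the upper jaw into the lower.

```bash
cat > look.py <<'E'
from h import *
G=np.load('g2.npz');c,a=G['c'],float(G['a'])
def st(t):
    s=monitor.sense();print(t,round(s['clock'],2),W2G(c,a,s['position']).round(1),s['position'][2].round(4),np.round(s['contact_force'],1))
def push(b,y0,guards,back=.042):
    d=np.array([np.cos(b),np.sin(b)]); S=np.array([.0138,y0]); q=quat(a+b)
    T=lambda k,z:G2W(c,a,[*(S-k*d),z])
    env.reach(T(back+.006,.11),q); env.movel(T(back,.06),.12)
    if env.movel(T(back,.016),.06,guard=5): st('hit');return
    for gd in guards: st(env.movel(T(.021,.016),.015,guard=gd))
    env.movel(T(back,.016),.08); env.movel(T(back+.006,.11),.15)
def look(name):
    env.reach(G2W(c,a,[-.015,-.04,.16]),Ro.from_matrix([[0,1,0],[1,0,0],[0,0,-1]]).as_quat()); st('look')
    g=grab('wrist')
    u,v=proj(g,G2W(c,a,[.01,0,.02])).astype(int)-[33,28]
    f=cv2.resize(g['frame'][v:v+55,u:u+65,::-1],None,fx=10,fy=10,interpolation=cv2.INTER_CUBIC)
    t=np.linspace(0,2*np.pi,60)
    D=lambda P,cl,col:cv2.polylines(f,[np.int32([(proj(g,G2W(c,a,p))-[u,v]+.5)*10 for p in P])],cl,col,1)
    D([[.01404+.018*np.cos(x),.018*np.sin(x),.024] for x in t],True,(255,0,0))
    D([[.017,.022,.02],[.0395,0,.02],[.017,-.022,.02]],False,(0,0,255))
    cv2.imwrite('pics/'+name,f)
E
python3 - <<'E'
from look import *
push(-np.radians(25),.001,(10,16))
look('w4.png')
E
```

```text
True 13.31 [-10.6  12.2] 0.0155 [0.2 0.1 0.6]
True 13.62 [-10.6  12.2] 0.015 [-0.7  0.9  0.8]
look 15.84 [-15.2 -39.8] 0.1594 [-0.2  0.9  0.2]
```

View pics/w4.png

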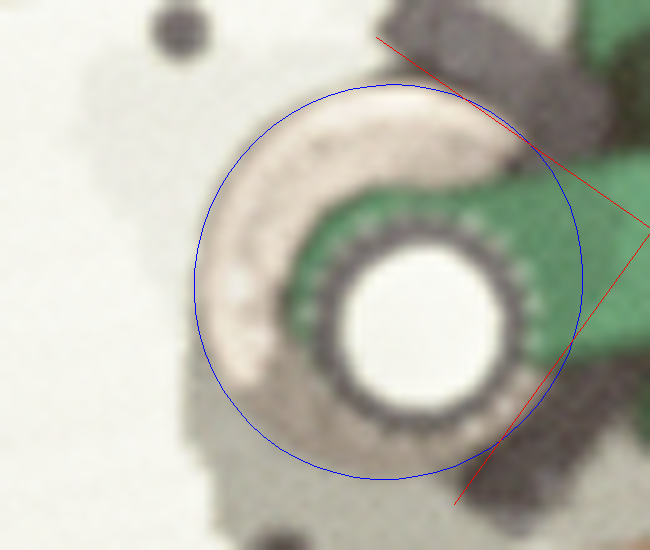

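The disc edge now runs along the drawn circle and meets both jaws, about 0.8 mm deeper than before. I'll confirm with a mirrored push, which should stop at the same 27.5 mm, and then press the button if it does.

Run:
```python
from look import *
push(np.radians(25),-.0005,(10,14))
```

```text
True 20.27 [ -9.8 -11.1] 0.0157 [-1.8 -1.8  1.9]
True 20.52 [ -9.9 -10.8] 0.0154 [-2.7 -3.2  2.7]
```

The mirrored push stopped 1.2 mm further in. That means either a lateral frame offset or a small disc shift, so I'll look again and compare before and after side by side.

```bash
cp last_wrist.npz before.npz
python3 - <<'E'
from look import *
look('w5.png')
b=dict(np.load('before.npz'));g=last('wrist')
print(proj(b,G2W(c,a,[.014,0,.024])),proj(g,G2W(c,a,[.014,0,.024])))
A=cv2.imread('pics/w4.png')[30:530,150:550];B=cv2.imread('pics/w5.png')[30:530,150:550]
cv2.imwrite('pics/cmp.png',np.hstack([A,B]))
E
```

```text
look 23.52 [-15.1 -39.9] 0.1598 [ 0.6 -0.8 -0.2]
[345.29375828 145.08599996] [344.93558877 144.86532251]
```

View pics/cmp.png

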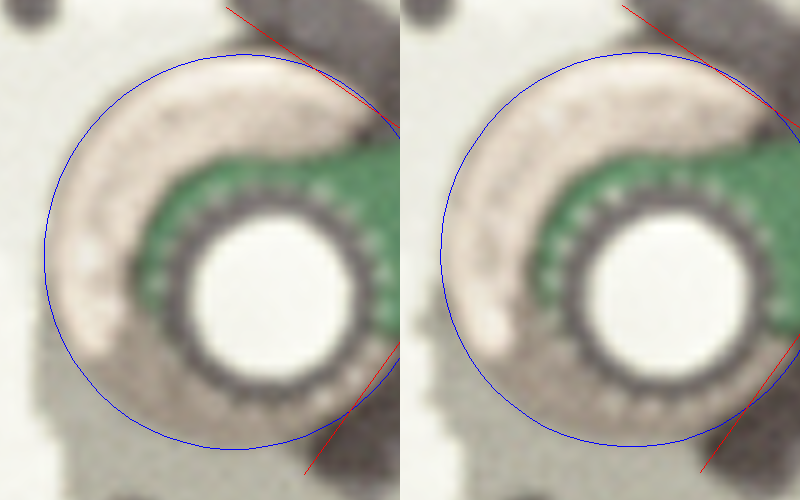

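Before and after are the same: the disc fills the seat circle and meets both jaws, and pushes from either side no longer move it. It's home, so I'll press the plunger.

Run:
```python
from look import *
b=[.014,.0007]; q=quat(a)
env.reach(G2W(c,a,[*b,.085]),q)
h=env.movel(G2W(c,a,[*b,.067]),.06,guard=5); st(h)
if not h:
    h=env.movel(G2W(c,a,[*b,.0505]),.008,guard=6); st(h)
    z=monitor.sense()['position'][2]
    if h and z>.0565: h=env.movel(G2W(c,a,[*b,.0505]),.008,guard=8); st(h)
env.movel(G2W(c,a,[*b,.085]),.08); 
look('w6.png')
g=last('wrist');old=np.load('before.npz')
for n,k in(('before',old),('after',g)):
    u,v=proj(k,G2W(c,a,[.014,0,.058])).astype(int)
    m=(k['frame'][v-14:v+15,u-14:u+15].min(2)>225).astype('uint8')
    N,L,S,C=cv2.connectedComponentsWithStats(m); i=1+np.argmax(S[1:,4]); cc=C[i]+[u-14,v-14]
    print(n,S[i],cc,*[(z,np.abs(cc-proj(k,G2W(c,a,[.014,0.0002,z]))).round(2)) for z in(.063,.054)])
```

```text
False 25.48 [13.8  0.7] 0.0666 [ 0.9 -0.7  0.6]
True 27.01 [14.   0.7] 0.0534 [-0.5 -0.1  5.1]
look 29.02 [-15.1 -39.9] 0.1597 [-0.2 -0.7  0.3]
before [  8   8  14  15 162] [348.72222222 149.24691358] (0.063, array([0.19, 0.04])) (0.054, array([0.75, 1.16]))
after [  7   7  14  14 148] [347.41891892 147.67567568] (0.063, array([1.16, 1.36])) (0.054, array([0.22, 0.25]))
```

The plunger stopped with the tip at 53.4 mm, and the image agrees with the button top at 54 mm. The robot is clear, so I'll hand in.

```bash
python3 -c "
from h import *
print(job.hand_in())"
```

```text
the job is handed in; nothing more can be done
None
```

I pushed the disc home against both V jaws, pressed the plunger until it rested on the disc (button top about 54 mm), withdrew the arm and handed the job in at about 29 s; no verdict came back.

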